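# Mark a fossil mount strap on the hand-lever press

### The job

Mark the aluminium mount strap for its screw hole on the small hand-lever press: take it off the wooden block and lay it flat on the anvil under the punch, its long edge against the back fence and its eye end up against the end stop, and let go of it. Then swing the lever all the way down to its stop and let it spring back up, so that the strap is left lying in place under the punch. Leave the glue bottle, the tub, the bone and the hammer where they are.

Things in the scene. Friction and masses are not known exactly. Their poses are not given: they have to be found in the camera images.
- strap: Bare aluminium flat strap, 180 x 20 x 6 mm, about 70 g, lying flat across the wooden block with both ends overhanging; one end is cut square, the other is a round eye (30 mm across, 14 mm hole). Origin: centre of its underside, 90 mm from either end. x points along it to the eye end, y across it, z up. The straight part runs from x = -90 to +65 mm.
- strap_eye (a point): Centre of the strap's eye, at its underside, 75 mm from the strap's origin along its x.
- block: Fixed wooden packing block, 100 x 70 mm, 40 mm high; the strap lies roughly along its 70 mm side (block y). Origin: centre of its underside.
- press: Fixed green cast-iron hand-lever (arbor) press. Origin: on the bench under the ram axis; x points from its open front back to its column, y to its left (seen from the front), z up. Base 130 mm wide, from x -65 to +135 mm, 35 mm high; column 55 mm wide from x +75 mm. Head over the anvil: 64 mm wide, from x -45 mm back to the column, 140 to 235 mm above the bench.
- pinion_cap (a point): Left end of the press's pinion housing, a 60 mm round boss (axis along the press's y, 178 mm above the bench, 32 mm behind the ram axis) sticking out of the head to 57 mm left of the ram axis. A gripper over the strap's left end must lean outwards, away from the head, by about 40 degrees to clear it.
- punch_tip (a point): Point of the centre punch (12 mm thick, in a 20 mm holder in the 25 mm square ram); 23 mm above the anvil at rest, so a strap passes under it with 17 mm to spare. It goes 17 mm down with the lever, just to a strap lying flat.
- nest (a point): Point on the anvil's top, 72 mm above the bench under the punch, where the strap's origin belongs; axes as the press. The anvil is 80 mm wide (y) and 90 mm deep (x), open to the front: the strap lies on it along y, overhanging 50 mm at both sides, eye to -y (right, the lever's side), plain end to +y (left).
- fence (a point): Foot of the back fence's face, 10 mm behind nest: a fixed steel bar on the anvil, 76 mm long along y, 13 mm high; the strap's long edge goes against it.
- end_stop (a point): Foot of the end stop's face, 91 mm right of nest: a fixed steel finger, 52 mm long along x, 10 mm thick, 15 mm high, on a rod from the fence; the eye's end goes against it.
- lever (a joint): Press lever, rad: 0 at rest (45 degrees up towards the front), 1.22 at its lower stop. It is sprung: about 4 N at the start and 9 N at the stop, pressed at lever_push; freed, it returns to 0 by itself in about a second.
- lever_hub (a point): Point on the lever's pivot (axis along the press's y), in the plane of the lever bar, on the right of the head: 32 mm behind the ram axis, 76 mm right, 178 mm above the bench.
- lever_push (a point): Point on the centreline of the 14 mm round lever bar, 165 mm from the hub, just inside the 32 mm black ball knob (centred 200 mm from the hub). At rest 117 mm in front of and 117 mm above the hub; at the stop 150 mm in front and 69 mm below.
- glue: Bystander: white glue bottle, 48 mm across, 120 mm tall. Origin: centre of its base.
- tub: Bystander: green plastic tub, 90 mm across the rim, 85 mm tall. Origin: centre of its base.
- bone: Bystander: brown fossil limb bone lying on the bench, 180 x 65 mm, 44 mm high. Origin: centre of its underside.
- hammer: Bystander: wooden-handled hammer lying on the bench, 260 mm long. Origin: its middle, at the underside.
There are look-alikes about, which are no part of the job. Leave any green or purple look-alike of the strap alone.

How it is judged:
By the outcome, as a careful person would: the job done as asked, in the order asked, and still so for the second after the job is handed in, with the robot touching nothing.
It also fails if it takes over 64 s, if anything falls off the work surface, if the arm or the gripper's body presses on something with over 40 N, if the wrist force passes 120 N, or if a joint passes its speed limit or range.

### The arm

A 6-joint arm with a two-finger parallel gripper is mounted at the origin on the work surface. World frame = base frame: x ahead of the robot, y to its left, z up, the work surface at z = 0. Lengths are in m, angles in rad, forces in N, time in s.
With the tool pointing down it reaches from about 0.4 to 0.825 m from the base axis. Payload 7 kg.
Tool frame: the origin (TCP) lies on the centre line of the jaws, within the pads' length; the fingertips stand manip.tip_reach ahead of it and the grasp point (between the pads) lies 11 mm behind it (manip.tip_reach is the distance from the TCP to the fingertips, in m); z points along the fingers, y is the line along which they close (so a half turn about z gives the same grasp; the last joint's range is limited). The gripper opens to 85 mm and grips with 20 to 120 N. Pads are 22 mm wide; open, the fingers measure 114 mm over their backs; the gripper's body (76 mm by 85 mm) begins 54 mm behind the grasp point. The pads swing forward as they close: fully open they stand 13 mm farther back than shut.
Start: joints at [-0.936, 0.359, 0.012, 0, -1.224, -0.288], TCP at [0.229, -0.635, 0.239] pointing down, gripper open.
Joint ranges: [-3.07, 3.07], [-1.43, 2.12], [-1.02, 1.25], [-3.03, 1.67], [-3.05, -0], [-3.03, 3.03]. Speed limits (rad/s): [2.39, 2.39, 3.01, 3.14, 3.14, 3.14].

### API

Orientations are given as a unit quaternion [x, y, z, w].
In Python, from cell import manip gives the robot as it stands.
- The arm moves only by the tool step_arm, never from a script. Its arguments are lists of equal length, an entry for each row: "linear": the shift along the world's x, y, z in mm, a list of three; "rotation": the turn, a rotation vector about the world's x, y, z in degrees, a list of three; "gripper": the finger opening in mm, from 0 to 85.4. A call has 1 to 12 rows; each row is the pose to reach, as a shift and turn from the pose commanded when the call began; what a row does not reach only later rows make up. A row lasts 1/12 s, in which the tool goes at most 41.7 mm and 7.16 degrees, less where a joint would pass 70% of its speed; a pose out of reach is approached as far as the arm can. A call with a gripper value outside its range is refused whole. The fingers move at their own pace and stop on an object; "grip_force" is the grip in N (left out, the last holds). Time passes only in rows, so rows that repeat a pose let the fingers close. It gives the time, the measured TCP pose, the force, the opening and the grip force at its end, in the units of the state.
- manip.get_state(): the state, without advancing time (a new reading comes with each control period).
- manip.capture(name): name is "scene" or "top"; returns (picture, depth): 480x640x3 uint8, red, green, blue; 480x640 float32, m along the optical axis (not along the pixel's ray), 0 where there is no reading.
- manip.camera_params(name): a dict with "intrinsics" (3x3 intrinsics, pixels), "dist" ([k1, k2, p1, p2, k3] as OpenCV has them; the pictures are not rectified), "R" (3x3) and "t" (3): a world point X has camera coordinates R X + t. Camera axes: x right, y down, z forward; pixel columns grow to the right and rows downward; lengths in m; the calibration is good to about 2 mm. A picture is of the moment at which its call begins. camera_params takes no time and is no camera call.
- manip.job_done(): hands the job in; it is judged then, once.
The state is a dict: "clock": time; "joint_positions": joint angles; "dq": joint speeds; "joint_torque": joint torques, N m; "ee_pos": TCP position; "eef_rot": TCP orientation; "wrist_force": force on the tool from outside, world axes, zero at the start; "torque": the same for the moment, N m; "gripper_width": finger opening in m; "gripper_force": force on a finger pad.
Only numpy, scipy, OpenCV 4.12 (cv2) and the standard library are available. Lean on these libraries where they do the work, as an engineer would, in place of code of your own. Each camera call takes 0.05 s, during which the arm holds its last target. There are 200 camera calls.

## Working session

There is one attempt and no reset: what is moved stays moved. The work goes in short steps, Python scripts to look and compute and a tool call to move; the robot and the scene stay as the last step left them, time stands still between calls to the robot, and variables do not carry over. Pictures are saved under pics/ and viewed, at most 10 in all, crops included, and the job is handed in when it is done.

Besides the shell and the picture viewer there is one more tool, called as name(argument=value, ...) on one line, values as JSON. step_arm: Moves the arm, as the interface text tells. Its arguments: {"type":"object","properties":{"linear":{"type":"array","items":{"type":"array","items":{"type":"number"}}},"rotation":{"type":"array","items":{"type":"array","items":{"type":"number"}}},"gripper":{"type":"array","items":{"type":"number"}},"grip_force":{"type":"number"}},"required":["linear","rotation","gripper"]}

```bash
ls; mkdir -p pics
python3 - <<'E'
from cell import manip
import cv2,numpy as np
print(manip.tip_reach, manip.get_state())
for n in("scene","top"):
    p,d=manip.capture(n); cv2.imwrite(f"pics/{n}0.png",p[...,::-1]); np.savez(f"{n}0.npz",p=p,d=d)
    print(n,manip.camera_params(n))
E
```

```text
pics
0.008 {'clock': 0.0, 'joint_positions': array([-9.35906300e-01,  3.59371936e-01,  1.10128880e-02, -3.44228857e-04,
       -1.22409713e+00, -2.88080086e-01]), 'dq': array([-0.00190608, -0.00117424,  0.00027648, -0.00133874, -0.00025287,
       -0.00115153]), 'joint_torque': array([-2.33050807e-03, -5.83322346e+01,  2.93420720e+01,  6.93665341e+00,
       -6.05509340e-03, -4.48615208e-05]), 'ee_pos': array([ 0.22922007, -0.63436565,  0.2383544 ]), 'eef_rot': array([-1.72479448e-01,  9.85012754e-01,  8.15163727e-04, -2.24649924e-04]), 'wrist_force': array([-0.01653018, -0.73602935, -0.10699513]), 'torque': array([ 0.00672427, -0.0181576 , -0.05399694]), 'gripper_force': 0.0, 'gripper_width': 0.08561364052796536}
scene {'intrinsics': array([[528.44636488,   0.        , 321.11970457],
       [  0.        , 528.44636488, 232.65701514],
       [  0.        ,   0.        ,   1.        ]]), 'dist': array([-0.0584526,  0.       ,  0.       ,  0.       ,  0.       ]), 'R': array([[-0.53261656,  0.84625253,  0.01327635],
       [ 0.71183118,  0.4563895 , -0.53385859],
       [-0.45783837, -0.2748914 , -0.84546954]]), 't': array([ 0.25208896, -0.28060137,  1.60208939])}
top {'intrinsics': array([[509.06381952,   0.        , 318.56461616],
       [  0.        , 509.06381952, 238.26039421],
       [  0.        ,   0.        ,   1.        ]]), 'dist': array([-0.01315032,  0.        ,  0.        ,  0.        ,  0.        ]), 'R': array([[-0.02554077, -0.99946558, -0.02040172],
       [-0.99272421,  0.02776018, -0.11716659],
       [ 0.11767033,  0.01726076, -0.99290269]]), 't': array([0.06626698, 0.54190082, 1.56003574])}
```

View pics/scene0.png

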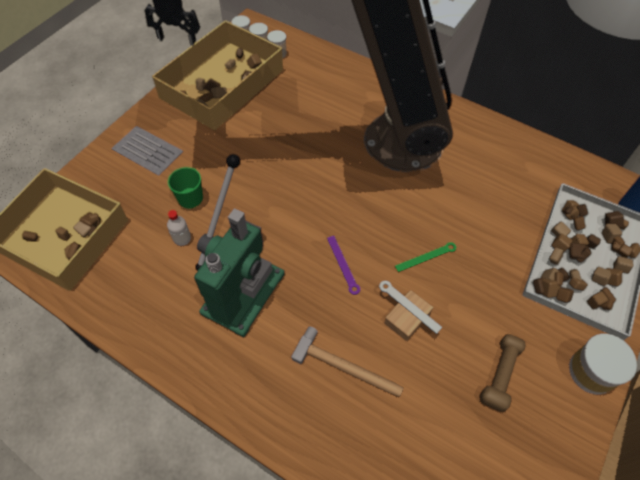

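View pics/top0.png

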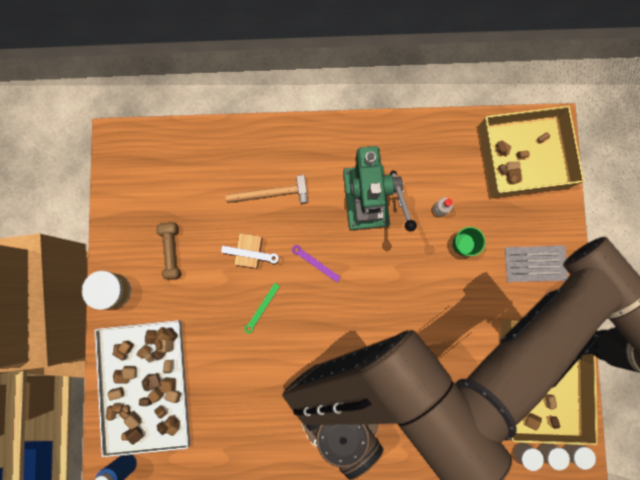

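Candidates for the strap: the bare aluminium one on the block, top (250,255) / scene (410,307); the purple one, top (316,263); the green one, top (262,308). The aluminium one on the block fits the description. In the top view the press is at (370,195) with its lever to the right, towards the robot, with the knob at (410,225).

```bash
cat > h.py <<'E'
import cv2,numpy as np
from cell import manip
def cp(n):
    c=manip.camera_params(n); return c["intrinsics"],c["dist"],np.array(c["R"]),np.array(c["t"])
def ray(n,uv):
    K,D,R,t=cp(n); q=cv2.undistortPoints(np.array(uv,float).reshape(-1,1,2),K,D).reshape(-1,2)
    return -R.T@t, np.c_[q,np.ones(len(q))]@R
def plane(n,uv,z):
    o,d=ray(n,uv); return o+d*((z-o[2])/d[:,2])[:,None]
def proj(n,X):
    K,D,R,t=cp(n); return cv2.projectPoints(np.array(X,float).reshape(-1,3),cv2.Rodrigues(R)[0],t,K,D)[0].reshape(-1,2)
def cloud(n,d,mask):
    v,u=np.nonzero(mask&(d>0)); K,D,R,t=cp(n)
    q=cv2.undistortPoints(np.c_[u,v].astype(float).reshape(-1,1,2),K,D).reshape(-1,2)
    return (np.c_[q,np.ones(len(q))]*d[v,u][:,None]-t)@R
E
python3 - <<'E'
from h import *
A=[]
for n,(x,y,w,h),(X,Y,W,H) in(("scene",(370,270,80,75),(185,145,110,190)),("top",(210,220,80,60),(335,140,95,95))):
    f=np.load(n+"0.npz");p=f["p"];d=f["d"]
    if 1:
        a=cv2.resize(p[y:y+h,x:x+w],(400,300),interpolation=cv2.INTER_CUBIC)
        b=cv2.resize(p[Y:Y+H,X:X+W],None,fx=300/H,fy=300/H,interpolation=cv2.INTER_CUBIC)
        b=cv2.copyMakeBorder(b,0,0,0,400-b.shape[1],0)
        A.append(np.hstack([a,b]))
    hsv=cv2.cvtColor(p,cv2.COLOR_RGB2HSV)
    m=np.zeros(d.shape,np.uint8); s=hsv[y:y+h,x:x+w]
    m[y:y+h,x:x+w]=((s[...,1]<70)&(s[...,2]>110))
    print(n,"strap px",m.sum()); c=max(cv2.findContours(m,0,1)[0],key=cv2.contourArea)
    bx=cv2.boxPoints(cv2.minAreaRect(c)); print(bx); P=plane(n,bx,.046); print(P.round(4))
    print([np.linalg.norm(P[i]-P[i-1]).round(4) for i in range(4)])
    mm=np.zeros_like(m);cv2.drawContours(mm,[c],-1,1,-1); C=cloud(n,d,mm>0);print("mean",C.mean(0),np.median(C[:,2]))
    g=np.zeros(d.shape,bool);s=hsv[Y:Y+H,X:X+W];g[Y:Y+H,X:X+W]=(s[...,0]>60)&(s[...,0]<100)&(s[...,1]>80)
    C=cloud(n,d,g)
    for lo,hi in((.02,.04),(.06,.09),(.22,.245)):
        k=C[(C[:,2]>lo)&(C[:,2]<hi)]
        if len(k)>20: r=cv2.minAreaRect(k[:,:2].astype(np.float32)*1000);print(lo,len(k),r,np.median(k[:,2]),cv2.boxPoints(r).tolist())
cv2.imwrite("pics/crop1.png",np.vstack(A)[...,::-1])
E
```

```text
scene strap px 651
[[376.96555 286.58618]
 [384.3242  277.88965]
 [441.97244 326.66895]
 [434.6138  335.36548]]
[[0.4999 0.1768 0.046 ]
 [0.4693 0.1805 0.046 ]
 [0.5095 0.3566 0.046 ]
 [0.5382 0.3514 0.046 ]]
[np.float64(0.1787), np.float64(0.0308), np.float64(0.1806), np.float64(0.0292)]
mean [0.50048217 0.2661293  0.04189754] 0.04509709951586714
0.02 1240 ((641.7658081054688, -236.88258361816406), (462.5255126953125, 218.22122192382812), 74.42323303222656) 0.027162304743780247 [[474.5618591308594, -430.3520202636719], [684.7681274414062, -488.9508056640625], [808.9697265625, -43.41314697265625], [598.7634887695312, 15.185638427734375]]
0.06 384 ((617.7823486328125, -241.980712890625), (463.2174377441406, 80.40074157714844), 49.17879867553711) 0.07422614035526348 [[435.95782470703125, -390.97235107421875], [496.80133056640625, -443.5303955078125], [799.6068725585938, -92.98907470703125], [738.7633666992188, -40.4310302734375]]
0.22 1606 ((693.237548828125, -100.22714233398438), (168.81829833984375, 64.735595703125), 3.7308521270751953) 0.2351002759493453 [[606.901123046875, -73.4204
[... 376 characters left out ...]
311), np.float64(0.1808), np.float64(0.0309)]
mean [0.49964734 0.26532418 0.03884029] 0.0439090653216051
0.02 526 ((671.722412109375, -101.79067993164062), (191.1007080078125, 122.16148376464844), 3.9919514656066895) 0.02569870576008037 [[572.1516723632812, -47.50999450683594], [580.6560668945312, -169.37510681152344], [771.2931518554688, -156.0713653564453], [762.7887573242188, -34.20625305175781]]
0.22 965 ((688.2994384765625, -100.71113586425781), (164.34266662597656, 63.93317794799805), 4.386249542236328) 0.23421849760878796 [[603.9239501953125, -75.12261199951172], [608.8135986328125, -138.86854553222656], [772.6749267578125, -126.2996597290039], [767.7852783203125, -62.55372619628906]]
```

View pics/crop1.png

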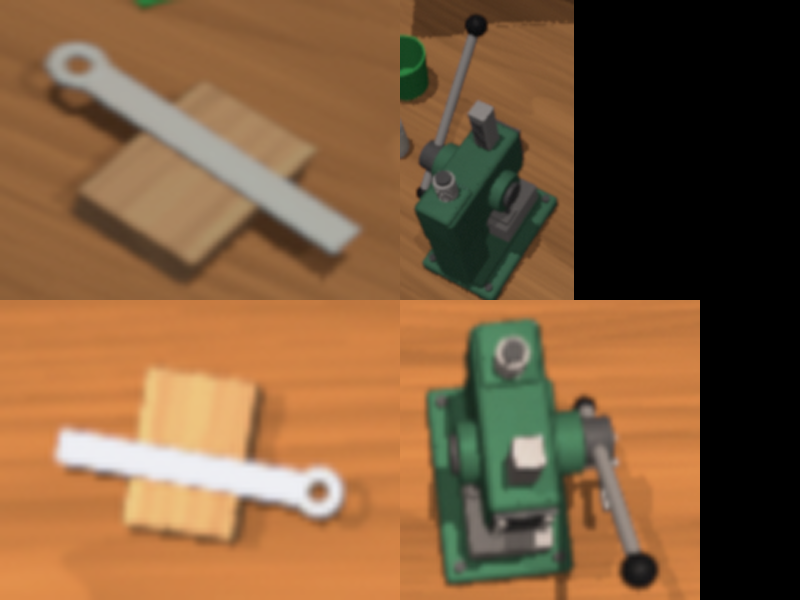

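The crop confirms the choice: a bare aluminium strap on the block, eye towards −y, plain end at +y. The anvil opens to −x and the lever is on the right. Next I fit the press pose from its corners and knob in both views.

```bash
cat > fit.py <<'E'
from h import *
from scipy.optimize import least_squares
def knob(n,c):
    p=np.load(n+"0.npz")["p"]; m=np.zeros(p.shape[:2],np.uint8);u,v=c
    m[v-9:v+10,u-9:u+10]=(p[v-9:v+10,u-9:u+10].max(2)<60)
    M=cv2.moments(m,True);return [M["m10"]/M["m00"],M["m01"]/M["m00"]],M["m00"]
kt,a=knob("top",(410,225));ks,b=knob("scene",(233,160));print(kt,a,ks,b)
obs=[("top",(-65,65,35),(349.9,229.6)),("top",(-65,-65,35),(389.5,225.5)),("top",(-45,32,235),(360.3,199.5)),("top",(-45,-32,235),(383.4,197.9)),
("top",(-109.4,-76,319.4),kt),("scene",(-109.4,-76,319.4),ks),
("scene",(-65,65,35),(283.2,271.7)),("scene",(135,65,35),(242,332.5)),("scene",(-45,32,235),(262.3,227.3))]
def W(q,P):
    c,s=np.cos(q[2]),np.sin(q[2]);P=np.array(P)/1000
    return np.array([q[0]+c*P[0]-s*P[1],q[1]+s*P[0]+c*P[1],P[2]])
def res(q): return np.concatenate([proj(n,W(q,P))[0]-uv for n,P,uv in obs])
if __name__=="__main__":
    r=least_squares(res,[.652,-.103,.07],x_scale=[.01,.01,.05],loss="soft_l1");q=r.x;print(q,np.degrees(q[2]));print(res(q).reshape(-1,2).round(1))
    np.save("q.npy",q); out=[]
    for n,(X,Y,Wd,H) in(("scene",(190,150,100,190)),("top",(335,140,100,95))):
        f=6; p=np.load(n+"0.npz")["p"][Y:Y+H,X:X+Wd]; im=cv2.resize(p,None,fx=f,fy=f,interpolation=cv2.INTER_CUBIC)
        def L(pts,col):
            u=(proj(n,[W(q,P) for P in pts])-[X,Y]+.5)*f; cv2.polylines(im,[u.astype(int)],False,col,1)
        bx=lambda x0,x1,y0,y1,z:[(x0,y0,z),(x1,y0,z),(x1,y1,z),(x0,y1,z),(x0,y0,z)]
        L(bx(-65,135,-65,65,35),(255,255,0));L(bx(-45,90,-32,32,235),(255,255,0));L(bx(-45,45,-40,40,72),(255,0,0))
        L([(10,-38,85),(10,38,85)],(0,0,255));L([(-20,-91,87),(20,-91,87)],(255,0,255))
        L([(32,-76,178),(-109,-76,319)],(0,255,255))
        out.append(im)
    h=max(o.shape[0] for o in out); out=[cv2.copyMakeBorder(o,0,h-o.shape[0],0,0,0) for o in out]
    o=np.hstack(out); s=min(800/o.shape[1],600/o.shape[0]); out=cv2.resize(o,None,fx=s,fy=s,interpolation=cv2.INTER_AREA)
    cv2.imwrite("pics/fit.png",out[...,::-1])
E
python3 fit.py
```

```text
[410.3048780487805, 225.1341463414634] 82.0 [232.76100628930817, 160.44654088050314] 159.0
[ 0.64495002 -0.10420074  0.06305709] 3.612905098263987
[[-1.2 -2.6]
 [ 0.6 -2.3]
 [ 2.5  9.1]
 [ 2.6  8.6]
 [-0.9 -1.5]
 [ 0.3  1.9]
 [ 1.5 -2.7]
 [-1.   2.7]
 [ 0.6 -1.4]]
```

View pics/fit.png

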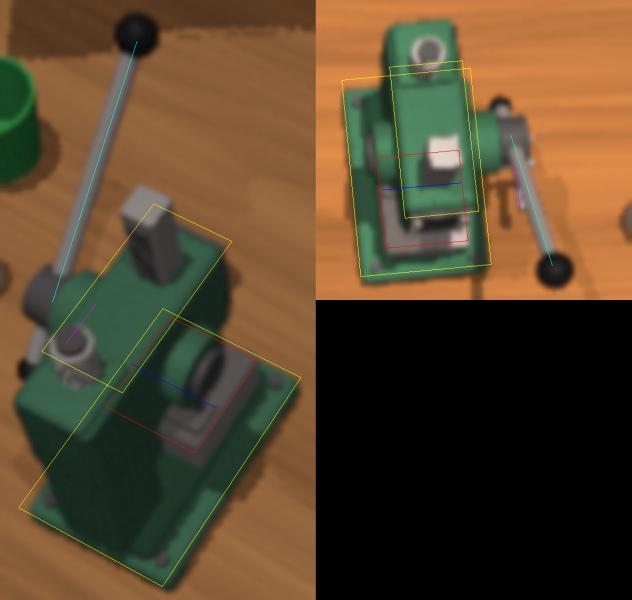

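The overlay shows that my head-front pick in the top view was wrong and that the base's lower edges lie at z=0. I'll refit with corrected picks.

```bash
python3 - <<'E'
s=open('fit.py').read()
i=s.index("obs=[");j=s.index("def W")
s=s[:i]+'''obs=[("top",(-65,65,0),(350.2,229.6)),("top",(-65,-65,0),(389.8,225.3)),("top",(-45,32,235),(363.0,207.1)),("top",(-45,-32,235),(384.5,206)),
("top",(-109.4,-76,319.4),kt),("scene",(-109.4,-76,319.4),ks),
("scene",(-65,65,35),(284.3,270.3)),("scene",(135,65,0),(244.4,336.7)),("scene",(-45,32,235),(263.4,226))]
'''+s[j:]
s=s.replace("f=6;","f=6;").replace("min(800/o.shape[1],600/o.shape[0])","min(800/o.shape[1],600/o.shape[0])")
s=s.replace('(("scene",(190,150,100,190)),("top",(335,140,100,95)))','(("scene",(190,215,100,130)),("top",(335,140,75,100)))')
s=s.replace("L([(32,-76","L(bx(-65,135,-65,65,0),(255,128,0));L([(32,-76")
open('fit.py','w').write(s)
E
python3 fit.py
```

```text
[410.3048780487805, 225.1341463414634] 82.0 [232.76100628930817, 160.44654088050314] 159.0
[ 0.64308543 -0.10481847  0.07186147] 4.117358906745781
[[-1.5 -0.3]
 [-0.6 -0.1]
 [ 0.2  2.2]
 [ 1.9  1. ]
 [-0.2 -1. ]
 [ 0.1  1.2]
 [ 0.6 -2.2]
 [-0.9  3.2]
 [-0.3 -1. ]]
```

View pics/fit.png

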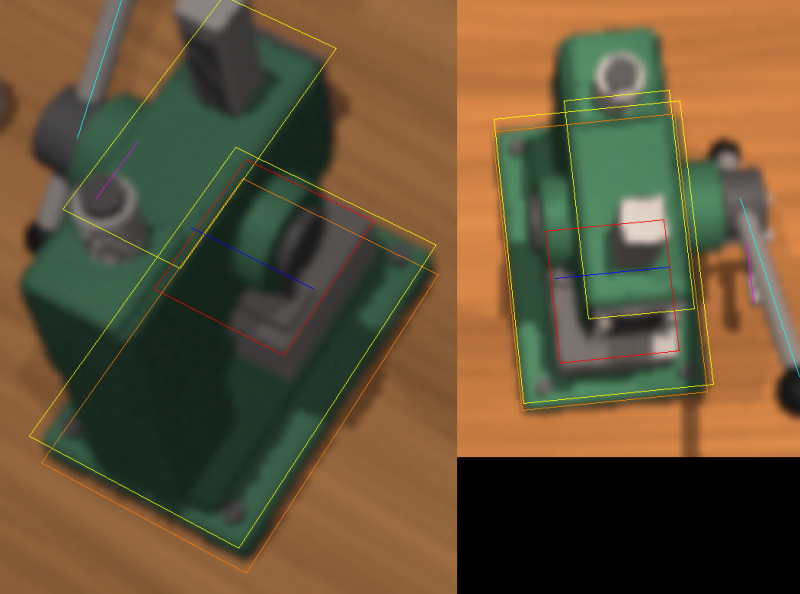

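```bash
cat >> h.py <<'E'
from scipy.spatial.transform import Rotation as Ro
def tool(e,tilt,sgn=1):
    """tool z leans by tilt deg toward horizontal dir e; y across it"""
    e=np.array([*e,0.])/np.hypot(*e);a=np.radians(tilt)
    z=np.sin(a)*e+np.cos(a)*np.array([0,0,-1.]);y=sgn*np.array([-e[1],e[0],0]);return Ro.from_matrix(np.c_[np.cross(y,z),y,z])
def go(pos,R=None):
    s=manip.get_state();print("d mm",((np.array(pos)-s["ee_pos"])*1e3).round(1),end=" ")
    if R is not None: print("rot deg",np.degrees((R*Ro.from_quat(s["eef_rot"]).inv()).as_rotvec()).round(2))
    else: print()
E
python3 - <<'E'
from h import *
e=np.array([-.2247,-.9744])
for s in(1,-1):
    R=tool(e,40,s); t=R.as_matrix()[:,2]
    T=np.array([.5197,.3396,.043])+.011*t; print(T,t); go(T,R); go(T-.1*t,R)
E
```

```text
[0.51811118 0.33271016 0.03457351] [-0.14443832 -0.62634933 -0.76604444]
d mm [ 288.8  967.1 -203.9] rot deg [ -32.24  -36.21 -116.97]
d mm [ 303.3 1029.8 -127.3] rot deg [ -32.24  -36.21 -116.97]
[0.51811118 0.33271016 0.03457351] [-0.14443832 -0.62634933 -0.76604444]
d mm [ 288.8  967.1 -203.9] rot deg [-31.22  27.56  54.76]
d mm [ 303.3 1029.8 -127.3] rot deg [-31.22  27.56  54.76]
```

step_arm(linear=[[15,38,12],[30,76,24],[48,112,36],[66,148,48],[84,184,60],[102,220,72],[120,256,84],[138,292,96],[152,330,100],[164,370,100],[174,410,100],[184,450,100]], rotation=[[0,0,0],[0,0,0],[0,0,0],[-1.6,1.4,2.7],[-3.1,2.8,5.5],[-5,4.2,8.2],[-6.5,5.6,11],[-8,7,13.7],[-9.5,8.4,16.4],[-11,9.8,19.2],[-12.5,11,22],[-14,12.4,24.6]], gripper=[50,50,50,50,50,50,50,50,50,50,50,50])

```text
clock: 1.1
ee_pos: [0.4127, -0.1848, 0.3396]
eef_rot: [-0.376, 0.912, -0.101, -0.126]
wrist_force: [1.3, 0.3, -0.3]
gripper_width: 0.0498
gripper_force: 0.0
```

Run:
```python
from h import *
e=np.array([-.2247,-.9744]);R=tool(e,40,-1);t=R.as_matrix()[:,2]
T=np.array([.5197,.3396,.043])+.011*t; go(T-.1*t,R); s=manip.get_state();print(s["joint_positions"],s["ee_pos"],s["clock"],s["gripper_width"])
```

```text
d mm [ 119.8  580.1 -228.4] rot deg [-17.12  15.23  29.97]
[ 0.22738119 -0.02211551 -0.36922127  0.24195208 -1.44848372 -1.07263519] [ 0.41272896 -0.1848012   0.33958275] 1.1 0.04976790295869696
```

step_arm(linear=[[8,40,-8],[16,80,-16],[24,120,-24],[33,160,-32],[42,200,-40],[51,240,-48],[60,280,-56],[69,320,-64],[78,360,-75],[86,396,-86],[92,432,-100],[98,466,-115]], rotation=[[-1.4,1.3,2.5],[-2.9,2.5,5],[-4.3,3.8,7.5],[-5.7,5,10],[-7.1,6.3,12.5],[-8.6,7.6,15],[-10,8.9,17.5],[-11.4,10.2,20],[-12.8,11.4,22.5],[-14.3,12.7,25],[-15.7,14,27.5],[-17.1,15.2,30]], gripper=[50,50,50,50,50,50,50,50,50,50,50,50])

```text
clock: 2.1
ee_pos: [0.5111, 0.2815, 0.2232]
eef_rot: [-0.585, 0.735, -0.213, -0.268]
wrist_force: [1.1, -0.2, 0.4]
gripper_width: 0.0501
gripper_force: 0.0
```

Run:
```python
from h import *
e=np.array([-.2247,-.9744]);R=tool(e,40,-1);t=R.as_matrix()[:,2]
T=np.array([.5197,.3396,.043])+.011*t; go(T-.1*t,R);go(T,R); s=manip.get_state();print(s["joint_positions"],s["ee_pos"],s["clock"],s["gripper_width"])
```

```text
d mm [  21.5  113.9 -112.1] rot deg [ 0.01 -0.04 -0.01]
d mm [   7.1   51.3 -188.7] rot deg [ 0.01 -0.04 -0.01]
[ 0.98360028  0.55984501  0.00853852  0.23003177 -1.68257322 -1.26304827] [0.5110573  0.28145526 0.22323029] 2.1 0.050129326864815915
```

step_arm(linear=[[6,30,-26],[13,60,-55],[19,90,-85],[21,114,-112],[21,114,-112],[18,101,-127],[15,89,-143],[13,76,-158],[11,70,-166],[11,70,-166]], rotation=[[0,0,0],[0,0,0],[0,0,0],[0,0,0],[0,0,0],[0,0,0],[0,0,0],[0,0,0],[0,0,0],[0,0,0]], gripper=[50,50,50,50,50,50,50,50,50,50])

```text
clock: 2.93
ee_pos: [0.5209, 0.3472, 0.0567]
eef_rot: [-0.584, 0.736, -0.213, -0.269]
wrist_force: [0.4, -0.0, 0.4]
gripper_width: 0.0496
gripper_force: 0.0
```

Run:
```python
from h import *
e=np.array([-.2247,-.9744]);R=tool(e,40,-1);t=R.as_matrix()[:,2]
T=np.array([.5197,.3396,.043])+.011*t; go(T,R)
o=[]
p,d=manip.capture("scene");x,y=380,250;o.append(cv2.resize(p[y:y+120,x:x+80],(400,600),interpolation=cv2.INTER_CUBIC))
p,d=manip.capture("top");x,y=200,200;o.append(cv2.resize(p[y:y+120,x:x+80],(400,600),interpolation=cv2.INTER_CUBIC))
cv2.imwrite("pics/pre.png",np.hstack(o)[...,::-1])
```

```text
d mm [ -2.8 -14.5 -22.2] rot deg [ 0.13 -0.13  0.2 ]
```

View pics/pre.png

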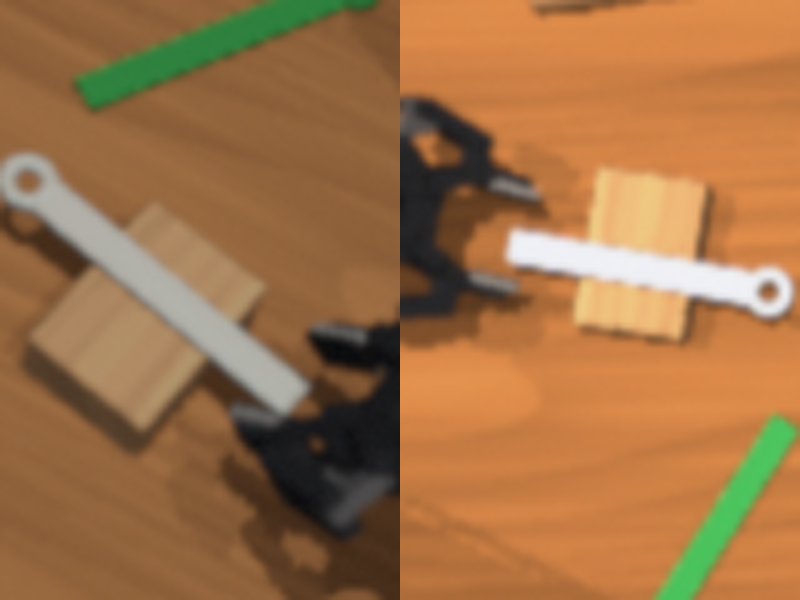

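The fingers straddle the plain end, centred on it, tips at top crop (540,198) and (518,285). Moving in and closing.

step_arm(linear=[[-1,-5,-7],[-2,-10,-15],[-3,-14.5,-22],[-3,-14.5,-22],[-3,-14.5,-22],[-3,-14.5,-22],[-3,-14.5,-22],[-3,-14.5,-22],[-3,-14.5,-22],[-3,-14.5,-22]], rotation=[[0,0,0],[0,0,0],[0,0,0],[0,0,0],[0,0,0],[0,0,0],[0,0,0],[0,0,0],[0,0,0],[0,0,0]], gripper=[50,50,50,50,10,10,10,10,10,10], grip_force=70)

```text
clock: 3.87
ee_pos: [0.5192, 0.3351, 0.0367]
eef_rot: [-0.584, 0.736, -0.212, -0.267]
wrist_force: [0.5, 1.1, 2.5]
gripper_width: 0.0181
gripper_force: 68.4
```

step_arm(linear=[[0,0,3],[0,0,10],[0,0,25],[0,0,45],[0,0,65],[0,0,75],[0,0,75]], rotation=[[0,0,0],[0,0,0],[0,0,0],[0,0,0],[0,0,0],[0,0,0],[0,0,0]], gripper=[10,10,10,10,10,10,10])

```text
clock: 4.45
ee_pos: [0.5199, 0.336, 0.1147]
eef_rot: [-0.585, 0.737, -0.212, -0.265]
wrist_force: [-0.2, 0.5, -0.7]
gripper_width: 0.0186
gripper_force: 68.3
```

```bash
cat > meas.py <<'E'
from h import *
def eye(win_s,win_t,save=None):
    """strap masks in both views; returns eye-hole by triangulation & axis"""
    out={}
    for n,(x,y,w,h) in(("scene",win_s),("top",win_t)):
        p,d=manip.capture(n)
        if save: cv2.imwrite(f"pics/{save}_{n}.png",cv2.resize(p[y:y+h,x:x+w],None,fx=6,fy=6,interpolation=cv2.INTER_CUBIC)[...,::-1])
        s=cv2.cvtColor(p,cv2.COLOR_RGB2HSV)[y:y+h,x:x+w]
        m=((s[...,1]<70)&(s[...,2]>110)).astype(np.uint8)
        c=max(cv2.findContours(m,0,1)[0],key=cv2.contourArea)
        out[n]=(cv2.boxPoints(cv2.minAreaRect(c))+[x,y],cv2.contourArea(c))
    return out
E
python3 - <<'E'
from meas import *
s=manip.get_state();print(s["ee_pos"],s["wrist_force"],s["gripper_width"])
o=eye((350,220,110,110),(190,210,130,80))
Rm=tool([-.2247,-.9744],40,-1)
for n in o:
    for z in(.115,.121,.127): print(n,z,o[n][1],(plane(n,o[n][0],z)*1e3).round(0)[:,:2].tolist())
print(np.degrees((Rm*Ro.from_quat(s["eef_rot"]).inv()).as_rotvec()))
E
```

```text
[0.51993288 0.33596888 0.11473326] [-0.1691666   0.51538763 -0.67453188] 0.018647914747325155
scene 0.115 601.5 [[495.0, 177.0], [464.0, 180.0], [501.0, 352.0], [530.0, 348.0]]
scene 0.121 601.5 [[498.0, 178.0], [467.0, 181.0], [504.0, 352.0], [533.0, 348.0]]
scene 0.127 601.5 [[501.0, 179.0], [471.0, 182.0], [507.0, 352.0], [536.0, 348.0]]
top 0.115 471.0 [[508.0, 361.0], [541.0, 353.0], [494.0, 176.0], [462.0, 184.0]]
top 0.121 471.0 [[507.0, 359.0], [540.0, 352.0], [493.0, 175.0], [461.0, 184.0]]
top 0.127 471.0 [[507.0, 358.0], [539.0, 350.0], [493.0, 175.0], [461.0, 183.0]]
[-0.31314381  0.2220217   0.10595416]
```

```bash
cat >> h.py <<'E'
Q=np.array([.644,-.105,np.radians(4.1)])
def P2W(x,y,z=0):
    c,s=np.cos(Q[2]),np.sin(Q[2]);return np.array([Q[0]+(c*x-s*y)/1e3,Q[1]+(s*x+c*y)/1e3,z/1e3])
def placeG(x,y,z):  # press mm coords of grasp point, lean 40
    c,s=np.cos(Q[2]),np.sin(Q[2]);R=tool([s,-c],40,-1);go(P2W(x,y,z)+.011*R.as_matrix()[:,2],R)
E
python3 - <<'E'
from h import *
placeG(-90,83,115)
placeG(-90,83,87)
E
```

```text
d mm [  30.  -370.6   -5.1] rot deg [-0.14  0.02 17.23]
d mm [  30.  -370.6  -33.1] rot deg [-0.14  0.02 17.23]
```

step_arm(linear=[[1,-10,5],[3,-35,10],[6,-70,10],[9,-108,10],[12,-146,10],[15,-184,10],[18,-222,10],[21,-260,8],[24,-298,4],[27,-335,0],[29,-360,-3],[30,-370,-5]], rotation=[[0,0,0.5],[0,0,2],[0,0,3.5],[0,0,5],[0,0,7],[0,0,9],[0,0,11],[0,0,13],[0,0,15],[0,0,16.2],[0,0,17],[0,0,17.2]], gripper=[10,10,10,10,10,10,10,10,10,10,10,10])

```text
clock: 5.55
ee_pos: [0.5461, -0.0397, 0.1054]
eef_rot: [0.687, -0.641, 0.249, 0.235]
wrist_force: [-0.4, -0.9, -1.6]
gripper_width: 0.0186
gripper_force: 68.4
```

Run:
```python
from meas import *
s=manip.get_state();print(s["ee_pos"],s["joint_positions"],s["gripper_width"])
placeG(-90,83,115); placeG(-90,83,89)
o=eye((235,180,120,120),(330,195,130,70),"st")
for n in o:
    for z in(.112,.118): print(n,z,o[n][1],(plane(n,o[n][0],z)*1e3).round(0)[:,:2].tolist())
a=cv2.imread("pics/st_scene.png");b=cv2.imread("pics/st_top.png")
a=cv2.resize(a,(400,400));b=cv2.resize(b,(400,215));b=cv2.copyMakeBorder(b,0,185,0,0,0);cv2.imwrite("pics/st.png",np.hstack([a,b]))
```

```text
[ 0.54613835 -0.03971368  0.10544894] [ 0.60887227  0.4036644  -0.73155296  0.72198495 -0.98368973 -1.11666051] 0.018627440387923182
d mm [2.7 4.  1.1] rot deg [ 0.03 -0.2   0.13]
d mm [  2.7   4.  -24.9] rot deg [ 0.03 -0.2   0.13]
scene 0.112 273.5 [[573.0, -163.0], [543.0, -171.0], [530.0, -37.0], [559.0, -30.0]]
scene 0.118 273.5 [[576.0, -160.0], [546.0, -168.0], [533.0, -35.0], [562.0, -28.0]]
top 0.112 453.5 [[562.0, -19.0], [568.0, -198.0], [534.0, -199.0], [528.0, -20.0]]
top 0.118 453.5 [[561.0, -19.0], [567.0, -197.0], [533.0, -198.0], [527.0, -20.0]]
```

View pics/st.png

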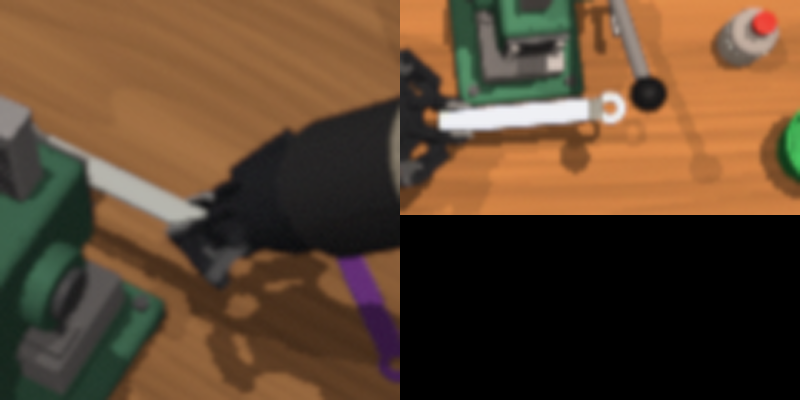

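step_arm(linear=[[1,3,-10],[2,5,-22],[3,5,-30],[3,5,-30],[13,6,-30],[28,7,-30],[43,8,-30],[58,9,-30],[70,10,-30],[78,10.5,-30],[80,10.5,-30],[80,10.5,-30]], rotation=[[0,0,0],[0,0,0],[0,0,0],[0,0,0],[0,0,0],[0,0,0],[0,0,0],[0,0,0],[0,0,0],[0,0,0],[0,0,0],[0,0,0]], gripper=[10,10,10,10,10,10,10,10,10,10,10,10])

```text
clock: 6.65
ee_pos: [0.6292, -0.0246, 0.076]
eef_rot: [0.688, -0.641, 0.25, 0.233]
wrist_force: [-0.1, 0.7, -0.9]
gripper_width: 0.0179
gripper_force: 68.5
```

Run:
```python
from h import *
s=manip.get_state();print(s["ee_pos"],s["wrist_force"],s["torque"],s["joint_positions"])
placeG(-12,84,84); placeG(-12,84,75)
for n,(x,y,w,h) in(("scene",(180,190,110,150)),("top",(330,190,90,60))):
    p,d=manip.capture(n);cv2.imwrite(f"pics/a_{n}.png",cv2.resize(p[y:y+h,x:x+w],None,fx=4,fy=4,interpolation=cv2.INTER_CUBIC)[...,::-1])
a=cv2.imread("pics/a_scene.png");b=cv2.imread("pics/a_top.png");b=cv2.copyMakeBorder(b,0,a.shape[0]-b.shape[0],0,0,0);cv2.imwrite("pics/a.png",np.hstack([a,b]))
```

```text
[ 0.62920581 -0.02456701  0.07598585] [-0.08387357  0.74084516 -0.85937734] [ 2.27966926  0.23932105 -0.04660111] [ 0.54573409  0.54110224 -0.574886    0.76031401 -0.97664654 -1.07964663]
d mm [-2.7 -4.6 -0.4] rot deg [-0.05 -0.01  0.03]
d mm [-2.7 -4.6 -9.4] rot deg [-0.05 -0.01  0.03]
```

View pics/a.png

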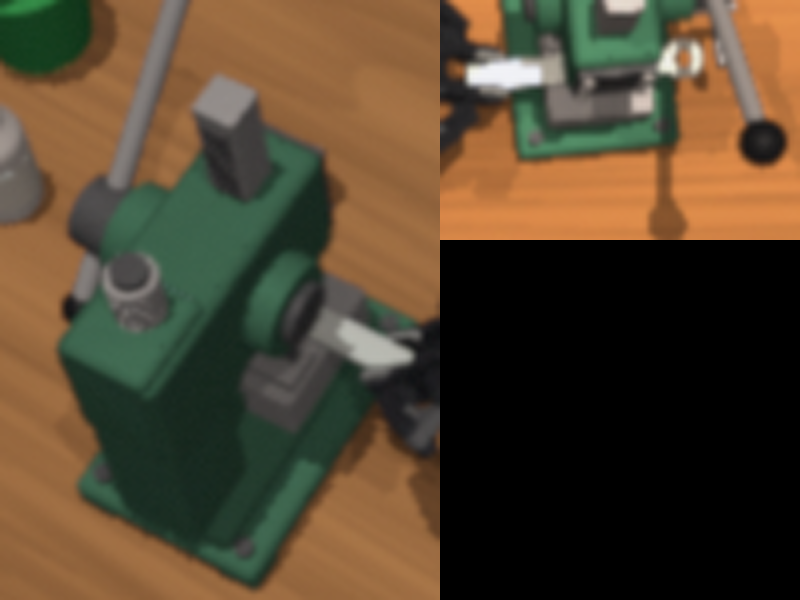

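In the top crop the strap lies under the head with its eye right edge at (705,60), short of the end stop at (725,50). I lower it and move it towards the fence.

step_arm(linear=[[0,0,-3],[0,0,-6],[0,0,-7],[1,0,-7],[2,0,-7],[3,0.2,-7],[4,0.3,-7],[5,0.4,-7],[6,0.4,-7],[6,0.4,-7]], rotation=[[0,0,0],[0,0,0],[0,0,0],[0,0,0],[0,0,0],[0,0,0],[0,0,0],[0,0,0],[0,0,0],[0,0,0]], gripper=[10,10,10,10,10,10,10,10,10,10])

```text
clock: 7.58
ee_pos: [0.6351, -0.0243, 0.0693]
eef_rot: [0.688, -0.641, 0.25, 0.233]
wrist_force: [-0.1, 0.0, -1.2]
gripper_width: 0.0184
gripper_force: 68.5
```

step_arm(linear=[[1,0,0],[2,0.1,0],[3,0.2,0],[4,0.3,0],[4,0.3,0]], rotation=[[0,0,0],[0,0,0],[0,0,0],[0,0,0],[0,0,0]], gripper=[10,10,10,10,10])

```text
clock: 8.0
ee_pos: [0.6368, -0.0244, 0.0686]
eef_rot: [0.687, -0.641, 0.249, 0.234]
wrist_force: [-10.9, 7.2, 2.4]
gripper_width: 0.0182
gripper_force: 69.4
```

Run:
```python
from h import *
s=manip.get_state();print(s["ee_pos"],s["wrist_force"],s["torque"])
placeG(0,77,75)
```

```text
[ 0.63677009 -0.02444509  0.06864453] [-10.85133741   7.19170527   2.40370058] [ 3.34917045  3.29780706 -3.13224129]
d mm [  2.2 -10.8  -2.1] rot deg [-0.02 -0.13  0.15]
```

step_arm(linear=[[-2,0,0],[-4,0,0],[-4,-1,0],[-4,-2,-1],[-3,-2,-1],[-2,-2,-1],[-1,-2,-1],[-0.5,-2,-1],[-0.5,-2,-1]], rotation=[[0,0,0],[0,0,0],[0,0,0.7],[0,0,1.5],[0,0,1.5],[0,0,1.5],[0,0,1.5],[0,0,1.5],[0,0,1.5]], gripper=[10,10,10,10,10,10,10,10,10])

```text
clock: 8.75
ee_pos: [0.6359, -0.0266, 0.068]
eef_rot: [0.696, -0.632, 0.252, 0.231]
wrist_force: [-16.6, 9.9, 6.0]
gripper_width: 0.0184
gripper_force: 70.4
```

```bash
cat > w.py <<'E'
from h import *
s=manip.get_state();print(s["clock"],s["ee_pos"],s["wrist_force"],s["torque"])
placeG(0,77,75)
E
python3 w.py
```

```text
8.75 [ 0.6359443  -0.02664141  0.06796791] [-16.63990074   9.89017712   6.03965133] [ 3.43595533  4.46399042 -4.13688945]
d mm [ 3.1 -8.6 -1.4] rot deg [-0.   -0.13 -1.39]
```

```bash
cat > yaw.py <<'E'
from h import *
# press yaw from base edges in the first top picture
p=np.load("top0.npz")["p"];s=cv2.cvtColor(p,cv2.COLOR_RGB2HSV)
g=((s[...,0]>55)&(s[...,0]<100)&(s[...,1]>70))
us=np.arange(356,384);vs=[max(np.nonzero(g[200:240,u])[0])+200 for u in us]
W=plane("top",np.c_[us,vs],0);k=np.polyfit(W[:,1],W[:,0],1);print("front edge yaw",-np.degrees(np.arctan(k[0])), "x at y=-.105",np.polyval(k,-.105),np.std(np.polyval(k,W[:,1])-W[:,0]))
vs=np.arange(180,222);us=[min(np.nonzero(g[v,335:375])[0])+335 for v in vs]
W=plane("top",np.c_[us,vs],.0);k=np.polyfit(W[:,0],W[:,1],1);print("left edge yaw",np.degrees(np.arctan(k[0])),np.std(np.polyval(k,W[:,0])-W[:,1]),"y at x=.6",np.polyval(k,.6))
# strap now
p,d=manip.capture("top");s=cv2.cvtColor(p,cv2.COLOR_RGB2HSV)
m=((s[...,1]<75)&(s[...,2]>120)).astype(np.uint8);m[:, :335]=0;m[:,402:]=0;m[:193]=0;m[225:]=0
for c in cv2.findContours(m,0,1)[0]:
    if cv2.contourArea(c)>12:
        r=cv2.minAreaRect(c);print(cv2.boundingRect(c),r,(plane("top",[r[0]],.081)*1e3).round(1), cv2.fitLine(c,cv2.DIST_L2,0,.01,.01).ravel())
x,y,w,h=330,190,75,40
print((m[196:216,336:402]).tolist().__str__().replace(", ","").replace("][","\n"))
E
python3 yaw.py
```

```text
front edge yaw 3.8112557925004857 x at y=-.105 0.580417224565087 0.0009922067289636915
left edge yaw 3.9739710854333063 0.0010263888662616347 y at x=.6 -0.04756003857320118
(377, 211, 7, 7) ((380.0, 214.0), (6.0, 6.0), 90.0) [[ 606.8 -137.9   81. ]] [  0.8164401  -0.5774301 380.42856   214.61905  ]
(336, 201, 32, 18) ((353.3103332519531, 207.27586364746094), (32.82660675048828, 15.231546401977539), 23.198591232299805) [[629.9 -57.5  81. ]] [  0.9143914   0.4048313 352.47058   208.75294  ]
(385, 198, 11, 9) ((390.0, 202.0), (8.0, 10.0), 90.0) [[ 643.  -169.8   81. ]] [ 9.6749377e-01 -2.5289476e-01  3.9000000e+02  2.0225000e+02]
(398, 193, 4, 13) ((399.5, 199.0), (12.0, 3.0), 90.0) [[ 651.4 -199.1   81. ]] [5.0635207e-02 9.9871719e-01 4.0003571e+02 1.9857143e+02]
[[000000000000000000000000000000000000000000000000000000000000000111
000000000000000000000000000000000000000000000000000000000000000011
000000000000000000000000000000000000000000000000000001111100000011
000000000000000000000000000000000000000000000000000011111110000011
0000000000000000000000000000000000000000000000000011110011
[... 315 characters left out ...]
0000000000011111111110000011
111111111111111111111111100000000000000000000000001000111100000000
111111111111111111111111100000000000000000000000000000000000000000
011111111111111111111111100000000000000000000110000000000000000000
001111111111111111000111000000000000000000000110000000000000000000
000001111111100000000011000000110000000000000000000000000000000000
000000000010000000000011100000010000000000000011000000000000000000
000000000000000000000011100000000000000000000111000000000000000000
000000000000000000000011110000000000000000111111000000000000000000
000000000000000000000011110000000000000001111111000000000000000000
000000000000000000000011111100000000000001111111000000000000000000]]
```

step_arm(linear=[[-2,0,0],[-3.5,0,0],[-3.5,0,0],[-3.5,-2,0],[-3.4,-4,0],[-3.3,-5.5,0],[-3.2,-7,0],[-3.2,-7,0]], rotation=[[0,0,0],[0,0,0.5],[0,0,0.5],[0,0,0.5],[0,0,0.5],[0,0,0.5],[0,0,0.5],[0,0,0.5]], gripper=[10,10,10,10,10,10,10,10])

```text
clock: 9.47
ee_pos: [0.6353, -0.0328, 0.0684]
eef_rot: [0.699, -0.629, 0.254, 0.228]
wrist_force: [-4.8, 5.3, 2.9]
gripper_width: 0.0183
gripper_force: 69.5
```

```bash
python3 w.py
python3 - <<'E'
from h import *
for v in (196,200,204): print(plane("top",[[397.5,v]],.087).round(4))
p,d=manip.capture("top");s=cv2.cvtColor(p,cv2.COLOR_RGB2HSV)
print("\n".join("".join("%4d"%x for x in r) for r in s[194:212,380:408,2]))
E
```

```text
9.4667 [ 0.63532529 -0.03276475  0.06843906] [-4.82786173  5.26283587  2.91180896] [ 2.73528887  1.76549316 -1.84682844]
d mm [ 3.7 -2.5 -1.9] rot deg [-0.11  0.05 -1.99]
[[ 0.6597 -0.1926  0.087 ]]
[[ 0.6474 -0.192   0.087 ]]
[[ 0.635  -0.1915  0.087 ]]
 109 120 119 107  90  72  68  68  68  72  81  87 108 154 178 184 176 141 126 141 154 155 159 181 196 199 200 208
 114 121 119 110  91  68  58  65  75  98 132 142 153 181 193 194 186 149 120 134 151 156 156 173 195 201 202 206
 118 122 120 112  94  67  58  89 101 125 168 174 171 175 179 179 171 143 110 125 146 156 156 165 189 198 199 199
 122 123 122 114  97  69  61  92 107 126 159 158 145 140 146 159 142 117  94 115 141 154 156 158 180 193 196 196
 124 124 123 117  99  72  69  94 112 120 135 136 130 128 152 191 173 126  90 107 134 151 156 156 170 189 195 196
 125 124 124 119 102  83  95 118 126 127 132 136 125 124 162 221 221 168 111 115 130 146 156 157 165 186 196 196
 126 128 128 124 108 102 135 162 144 132 140 148 124 113 153 219 231 202 146 141 133 142 155 155 157 174 189 193
 131 134 134 132 117 124 181 209 164 136 148 162 132 1
[... 488 characters left out ...]
28 146 156 155 159 181
  87  90  96  98  95 107 122 119 130 152 127 113 132 165 165 157 175 185 175 141 137 124 124 141 154 155 156 172
  92 108 115 107  89  72  66  71 128 158 127 105 109 117 115 122 158 181 181 166 160 150 128 136 152 156 153 160
  83 123 135 107  77  64  61  64 118 153 125 104 104 103 101 107 133 172 183 182 179 167 133 131 147 156 156 159
  86 135 149 116  90  69  60  61 102 136 118 111 120 108  98 100 122 165 180 181 180 171 139 127 142 154 156 158
  80 107 115 111 104  78  62  60  76 105 114 135 149 121 101  99 121 164 178 180 180 174 149 127 136 152 157 156
  89 114 130 124 112  81  62  59  63 103 136 164 168 142 115 107 126 166 179 181 181 180 166 136 132 147 156 157
```

step_arm(linear=[[-0.5,0,-1],[-0.5,0,-2],[-0.5,0,-2],[-0.5,-1,-2],[-0.5,-2,-2],[-0.5,-2,-2]], rotation=[[0,0,0],[0,0,0],[0,0,0],[0,0,0],[0,0,0],[0,0,0]], gripper=[10,10,10,10,10,10])

```text
clock: 10.02
ee_pos: [0.6358, -0.0335, 0.0676]
eef_rot: [0.699, -0.628, 0.255, 0.227]
wrist_force: [-9.2, 12.1, 10.2]
gripper_width: 0.0186
gripper_force: 70.7
```

```bash
python3 w.py
```

```text
10.0167 [ 0.63583508 -0.0335322   0.06763349] [-9.16716327 12.11840604 10.24823158] [ 2.60695959  2.51604076 -2.70500217]
d mm [ 3.2 -1.7 -1.1] rot deg [-0.13  0.18 -2.08]
```

step_arm(linear=[[0,-1,-0.5],[0,-2,-0.5],[0,-3,-0.5],[0,-3,-0.5]], rotation=[[0,0,0],[0,0,0],[0,0,0],[0,0,0]], gripper=[10,10,10,10])

```text
clock: 10.35
ee_pos: [0.6362, -0.0357, 0.0673]
eef_rot: [0.7, -0.628, 0.255, 0.226]
wrist_force: [-11.7, 16.5, 12.6]
gripper_width: 0.0182
gripper_force: 71.3
```

```bash
python3 w.py;  python3 - <<'E'
from h import *
p,d=manip.capture("top")
o=[cv2.resize(p[185:225,330:410],(800,400),interpolation=cv2.INTER_CUBIC)]
cv2.imwrite("pics/b.png",o[0][...,::-1])
E
```

```text
10.35 [ 0.6361846  -0.03570534  0.06734058] [-11.73558111  16.49478504  12.64538977] [ 3.18268401  3.08813662 -3.14955231]
d mm [ 2.8  0.5 -0.8] rot deg [-0.17  0.22 -2.14]
```

View pics/b.png

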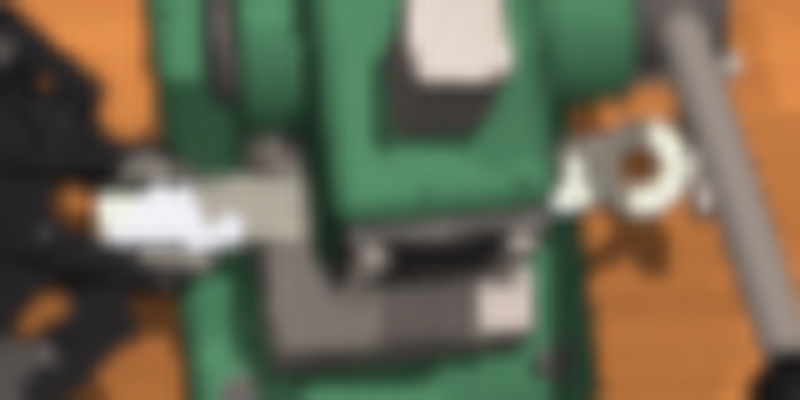

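The eye's right edge (690,165) is now next to the end stop (705,190) and the strap crosses the anvil at the back. I relieve the side and down load and probe the stop cleanly.

step_arm(linear=[[-1,0,1],[-2,0,1.5],[-2,0,2],[-2,-1,2],[-2,-2,2],[-2,-2,2]], rotation=[[0,0,0],[0,0,0],[0,0,0],[0,0,0],[0,0,0],[0,0,0]], gripper=[10,10,10,10,10,10])

```text
clock: 10.9
ee_pos: [0.6354, -0.036, 0.0678]
eef_rot: [0.701, -0.628, 0.254, 0.224]
wrist_force: [-6.1, 18.7, 2.0]
gripper_width: 0.0182
gripper_force: 70.2
```

```bash
python3 w.py
```

```text
10.9 [ 0.63535745 -0.03597095  0.0677583 ] [-6.07446497 18.74727787  1.95701701] [ 6.20423551  1.90193547 -1.84159811]
d mm [ 3.6  0.7 -1.2] rot deg [-0.39  0.26 -2.28]
```

step_arm(linear=[[0.3,1,-0.5],[0.5,2,-1],[0.5,2,-1],[0.5,2,-1],[0.5,2,-1],[0.5,2,-1],[0.5,2,-1],[-1,14,14],[-2,40,46],[-3,66,76],[-3,66,76]], rotation=[[0,0,0],[0,0,0],[0,0,0],[0,0,0],[0,0,0],[0,0,0],[0,0,0],[0,0,0],[0,0,0],[0,0,0],[0,0,0]], gripper=[10,10,10,32,36,36,36,36,36,36,36])

```text
clock: 11.82
ee_pos: [0.6335, 0.0313, 0.1492]
eef_rot: [0.7, -0.628, 0.256, 0.224]
wrist_force: [1.3, 1.1, 0.2]
gripper_width: 0.0359
gripper_force: 0.0
```

```bash
python3 w.py
cat > m2.py <<'E'
from h import *
p,d=manip.capture("top");s=cv2.cvtColor(p,cv2.COLOR_RGB2HSV)
V=s[...,2].astype(int)
print("left");print("\n".join("".join("%4d"%x for x in r) for r in V[198:214,336:362]))
print("right");print("\n".join("".join("%4d"%x for x in r) for r in V[194:208,384:402]))
q,d=manip.capture("scene");np.savez("m2.npz",t=p,s=q)
E
python3 m2.py
```

```text
11.8167 [0.63347025 0.03127478 0.14918277] [1.32574861 1.05025304 0.16653926] [2.11078022 0.00860201 0.19258271]
d mm [  5.5 -66.5 -82.6] rot deg [-0.31  0.47 -2.26]
left
 217 217 217 217 217 217 217 207 167 126  76  74  80  81  81  81  78  67  60  64  71  74  60  49  45  51
 219 219 219 220 219 219 219 206 160 125  80  75  79  81  81  82  78  69  67  78  95 103  81  60  49  48
 219 220 220 220 220 220 220 207 161 126  84  74  79  81  81  82  78  69  70  87 106 117 104  84  58  48
 219 220 220 220 220 220 220 207 161 127  89  74  80  82  82  83  82  76  77  91 105 116 115 100  65  49
 219 220 221 221 220 220 220 210 167 138 111  99  98  93  93  98 102 104 108 121 127 125 125 117  78  52
 211 215 220 220 217 217 221 219 192 178 172 173 164 136 126 130 136 141 150 161 165 161 159 148 100  60
 197 204 216 220 220 222 228 231 227 226 234 237 229 188 167 165 165 167 170 173 174 173 172 161 114  67
 190 197 212 222 232 237 240 241 243 244 245 246 241 217 186 180 180 180 176 175 175 175 175 163 119  69
 181 188 203 218 234 244 246 246 246 246 246 246 245 235 207 205 209 203 185 176 175 176 
[... 1078 characters left out ...]
138 132 128 157 212 210 165 107 109 135 152
 103  85  95 115 121 123 125 128 124 121 150 211 229 208 135 118 133 148
 111  99 130 161 143 130 130 130 115 110 121 172 225 224 161 142 134 144
 118 110 158 204 165 135 134 134 118 108 110 148 217 225 173 155 134 137
 121 128 188 221 172 136 136 141 134 121 120 156 220 226 177 153 133 133
 118 152 221 228 174 136 133 139 150 155 163 194 229 226 175 151 149 136
 113 167 226 227 171 136 132 133 156 197 216 227 230 219 176 153 168 139
 105 160 205 201 157 147 144 130 154 208 221 222 215 201 176 146 163 133
  96 107 122 121 134 167 166 130 131 169 175 175 186 190 178 144 139 126
  90  72  67  72 131 174 172 129 111 120 121 130 162 183 183 168 161 152
```

Run:
```python
from h import *
W=plane("top",[[346.5,206.5],[393.5,200.8],[342,210.65],[352,209.5],[340,208]],.078);print(W.round(4))
d=W[1]-W[0];print("strap yaw",np.degrees(np.arctan2(d[0],-d[1])))
d=W[3]-W[2];print("low edge yaw",np.degrees(np.arctan2(d[0],-d[1])))
# predicted px for nested strap for press pose
for Q0 in((.644,-.105,4.1),(.645,-.107,3.9)):
    Q[:]=Q0[0],Q0[1],np.radians(Q0[2]); print(proj("top",[P2W(0,-75,78),P2W(0,90,78),P2W(0,61,78)]).round(1))
```

```text
[[ 0.6335 -0.0369  0.078 ]
 [ 0.647  -0.181   0.078 ]
 [ 0.621  -0.0228  0.078 ]
 [ 0.6237 -0.0534  0.078 ]
 [ 0.6294 -0.0169  0.078 ]]
strap yaw 5.3504293732632515
low edge yaw 4.988985427675825
[[393.1 200. ]
 [339.4 205.4]
 [348.8 204.4]]
[[393.7 199.8]
 [340.  204.9]
 [349.4 204. ]]
```

The strap lies at 5.3° while the press is at 3.9°. Its left end is about 3–5 mm off the fence, and the eye is at the stop. I'll re-grip it and swing the left end back.

step_arm(linear=[[1,-25,-30],[2,-52,-62],[3.5,-64,-77],[3.5,-64,-77],[3.5,-64,-77],[3.5,-64,-77],[3.5,-64,-77],[4.5,-64,-77],[5.5,-64,-77],[6.5,-64,-77],[7.5,-64,-77],[7.5,-64,-77]], rotation=[[0,0,0],[0,0,0],[0,0,0],[0,0,0],[0,0,0],[0,0,0],[0,0,0],[0,0,-0.5],[0,0,-1],[0,0,-1.4],[0,0,-1.4],[0,0,-1.4]], gripper=[36,36,36,10,10,10,10,10,10,10,10,10], grip_force=40)

```text
clock: 12.92
ee_pos: [0.6363, -0.0378, 0.0667]
eef_rot: [0.691, -0.637, 0.251, 0.232]
wrist_force: [-9.6, 2.4, -0.1]
gripper_width: 0.0195
gripper_force: 40.1
```

```bash
python3 w.py
cat > m3.py <<'E'
from h import *
p,d=manip.capture("top")
V=cv2.cvtColor(p,cv2.COLOR_RGB2HSV)[...,2].astype(int)
print("left");print("\n".join("".join("%4d"%x for x in r) for r in V[199:213,338:360]))
print("right");print("\n".join("".join("%4d"%x for x in r) for r in V[196:207,386:400]))
E
python3 m3.py
```

```text
12.9167 [ 0.63625059 -0.03776855  0.06668391] [-9.63234425  2.42878477 -0.12381507] [ 2.62018079  2.84882077 -2.85652142]
d mm [ 2.7  2.5 -0.1] rot deg [-0.06 -0.05 -0.5 ]
left
  38  35  39  46  66  83  79  73  55  57  69  78  80  80  77  68  67  77  93 103  80  59
  37  34  38  40  53  80  99 104  88  67  69  79  80  81  78  68  70  87 106 117 108  89
  34  32  34  40  63 104 128 134 120  95  89  92  90  89  85  77  78  91 108 125 133 117
  47  53  62  73  86 109 122 130 128 119 125 127 126 124 121 113 114 121 129 138 151 139
  92 120 137 157 164 167 168 173 178 181 182 173 171 167 163 160 159 160 162 163 166 154
 139 189 214 227 231 231 231 235 237 237 233 211 185 176 174 173 172 172 172 172 172 159
 159 222 237 240 241 242 244 245 245 245 244 234 199 182 181 180 180 175 174 174 173 162
 148 223 239 241 241 244 245 245 246 246 245 241 221 209 208 208 202 183 175 174 173 162
 122 197 228 236 241 243 244 244 244 244 244 243 239 237 236 236 227 193 175 173 167 157
  72 125 176 209 223 228 227 228 228 231 234 234 229 225 223 222 210 171 158 160 152 141
  42  60  95 124 140 154 158 164 
[... 255 characters left out ...]
 37  43  50  57  63  69  78  96  97  88  69  58  59  80 117 128 128
right
  58  89 103 126 168 174 170 176 178 178 171 143 111 125
  61  93 107 128 161 159 145 140 143 150 140 117  94 115
  70  93 111 123 137 136 129 129 148 179 161 120  88 107
  96 116 123 127 131 133 125 127 166 218 209 151 104 114
 135 162 143 131 138 144 123 117 163 223 228 185 137 140
 178 209 165 137 148 163 133 111 142 210 229 204 158 155
 202 222 172 139 153 172 150 126 146 207 229 206 160 151
 201 222 173 138 145 166 165 162 190 226 229 203 160 149
 219 222 179 139 133 143 162 200 225 228 220 196 167 150
 199 193 169 136 125 129 156 207 218 203 195 190 173 144
 119 116 130 133 117 122 150 171 164 153 175 186 176 143
```

step_arm(linear=[[-1,-1,0],[-1,-2,0],[-1,-3,0],[-1,-3,0],[-0.5,-1.5,0],[-0.5,-1.5,0],[-0.5,-1.5,0],[-0.5,-1.5,0],[-1,12,15],[-2,38,47],[-3,64,77],[-3,90,108]], rotation=[[0,0,0],[0,0,0],[0,0,0],[0,0,0],[0,0,0],[0,0,0],[0,0,0],[0,0,0],[0,0,0],[0,0,0],[0,0,0],[0,0,0]], gripper=[10,10,10,10,10,32,36,36,36,36,36,36])

```text
clock: 13.97
ee_pos: [0.6341, 0.0533, 0.1762]
eef_rot: [0.691, -0.637, 0.251, 0.231]
wrist_force: [-0.2, 0.1, 0.7]
gripper_width: 0.0356
gripper_force: 0.0
```

```bash
python3 w.py
cat > m4.py <<'E'
from h import *
import sys
p,d=manip.capture("top");q,_=manip.capture("scene")
V=cv2.GaussianBlur(p,(0,0),.6).max(2).astype(float)
def cross(col,lo,hi,th,rev=False):
    a=V[lo:hi,col]; i=np.nonzero(np.diff((a>th).astype(int))==(-1 if rev else 1))[0]
    i=i[-1] if rev else i[0]; return lo+i+(th-a[i])/(a[i+1]-a[i])
cols=np.arange(343,348)
up=[cross(c,199,206,180) for c in range(346,349)];low=[cross(c,206,214,175,True) for c in range(342,352)]
print("up",np.round(up,2),"low",np.round(low,2))
W=plane("top",np.c_[np.arange(342,352),low],.078);k=np.polyfit(W[:,1],W[:,0],1);print("low edge yaw",-np.degrees(np.arctan(k[0])))
S=cv2.resize(p[194:208,380:402],None,fx=10,fy=10,interpolation=cv2.INTER_CUBIC)
print("right");print("\n".join("".join("%4d"%x for x in r) for r in p.max(2)[195:207,384:402]))
print("left");print("\n".join("".join("%4d"%x for x in r) for r in p.max(2)[200:213,338:360]))
E
python3 m4.py
```

```text
13.9667 [0.63413014 0.0533117  0.17620991] [-0.20603479  0.14083079  0.72302164] [ 2.06012060e+00 -1.05315441e-03  1.30292875e-01]
d mm [   4.9  -88.6 -109.6] rot deg [-0.1  -0.01 -0.61]
up [203.08 203.14 203.26] low [210.   209.77 209.67 209.6  209.54 209.47 209.45 209.41 209.27 209.05]
low edge yaw 3.2244884985428515
right
  93  69  60  66  76  99 135 145 155 183 196 198 189 152 122 136 153 158
  96  67  59  91 103 128 171 177 172 178 179 181 174 145 113 127 148 158
  99  70  60  92 108 128 162 161 146 140 146 158 143 119  95 117 143 157
 101  73  65  87 106 117 134 137 132 131 154 189 167 123  91 109 136 154
 104  84  89 107 117 121 129 135 127 131 168 220 213 163 112 117 133 149
 111 100 128 160 143 131 138 146 122 119 162 221 231 205 149 143 135 144
 118 111 159 205 166 136 146 163 133 113 139 200 232 220 169 158 134 138
 121 129 189 222 173 139 149 166 148 124 140 199 232 222 171 154 134 133
 120 153 222 229 174 139 140 155 161 153 175 221 233 218 167 151 150 136
 113 168 228 229 174 141 136 141 159 192 219 232 228 201 169 152 169 140
 106 162 206 204 159 144 134 133 160 216 22
[... 564 characters left out ...]
0 244 246 247 246 247 246 246 242 218 188 182 182 181 178 177 177 177 176 164
 217 230 240 246 247 247 247 247 247 247 246 236 208 206 210 205 186 177 177 177 177 166
 206 223 237 246 247 247 247 247 247 247 247 242 228 234 238 229 194 176 175 177 179 171
 189 205 234 245 245 245 245 244 244 244 244 242 235 233 230 217 171 153 157 165 170 164
 151 171 222 234 230 227 225 224 224 224 224 221 205 185 163 139 107  96 110 130 139 139
 109 131 182 191 175 158 150 146 139 130 128 127 117 106  91  77  64  65  89 119 128 129
  93 104 127 131 123 114 109 105  91  69  63  69  72  72  69  63  58  61  85 120 130 129
 101 105 110 111 111 110 109 105  89  65  64  85  92  94  88  72  60  60  82 119 130 130
```

Both ends now lie parallel to the fence with the eye at the stop (ring edge at top (397.8,201)). The yaw is about 4°, the same as the press. Next, the lever.

```bash
cat > lev.py <<'E'
from h import *
import fit
(o1,d1),(o2,d2)=ray("top",[fit.kt]),ray("scene",[fit.ks])
A=np.stack([d1[0],-d2[0]],1);l=np.linalg.lstsq(A,o2-o1,rcond=None)[0]
K=(o1+l[0]*d1[0]+o2+l[1]*d2[0])/2;print("knob",K,"gap",np.linalg.norm(o1+l[0]*d1[0]-o2-l[1]*d2[0]))
Q[2]=np.radians(3.9)
px=np.array([np.cos(Q[2]),np.sin(Q[2]),0])
H=K-(.1414*-px+np.array([0,0,.1414]));print("hub",H,"-> press origin",H-P2W(32,-76,178)+[Q[0],Q[1],0])
s=manip.get_state()
for sg in(1,-1):
    R=Ro.from_matrix(np.c_[np.cross(sg*np.array([-px[1],px[0],0]),[0,0,-1]),sg*np.array([-px[1],px[0],0]),[0,0,-1.]])
    print("rot",sg,np.degrees((R*Ro.from_quat(s["eef_rot"]).inv()).as_rotvec()).round(1))
print(s["joint_positions"],s["ee_pos"])
for th in np.radians([45,31,17,3,-11,-24.9]):
    p=H+.165*(-np.cos(th)*px+np.array([0,0,np.sin(th)]));p[2]+=.011*abs(np.tan(th))+.007/np.cos(th)+.008
    print(np.degrees(th).round(),"TCP",(p*1e3).round(1))
E
python3 lev.py
```

```text
[410.3048780487805, 225.1341463414634] 82.0 [232.76100628930817, 160.44654088050314] 159.0
knob [ 0.53701921 -0.18943492  0.32024634] gap 0.0014516261221690393
hub [ 0.67809176 -0.17981756  0.17884634] -> press origin [ 0.6409967  -0.10617004  0.00084634]
rot 1 [ 33.8 -28.1 -86.9]
rot -1 [28.  33.7 85.2]
[ 0.67424889  0.46855439 -0.37650514  0.60772135 -1.21807893 -0.95086444] [0.63806653 0.05779584 0.18029274]
45.0 TCP [ 561.7 -187.8  324.4]
31.0 TCP [ 537.  -189.4  286.6]
17.0 TCP [ 520.7 -190.5  245.8]
3.0 TCP [ 513.7 -191.   203.1]
-11.0 TCP [ 516.5 -190.8  164.6]
-25.0 TCP [ 528.8 -190.   130.2]
```

step_arm(linear=[[-2,10,25],[-5,20,60],[-10,20,100],[-15,10,140],[-20,0,175],[-25,-10,205],[-30,-25,225],[-40,-45,240],[-50,-70,240],[-60,-95,240],[-70,-120,240],[-80,-145,240]], rotation=[[0,0,0],[2,-1.6,-5],[4,-3.3,-10],[6,-5,-15.5],[8,-6.6,-20.6],[10,-8.3,-25.7],[12,-10,-30.9],[14,-11.6,-36],[16,-13.3,-41],[18,-15,-46.3],[20,-16.6,-51.4],[22,-18.3,-56.6]], gripper=[0,0,0,0,0,0,0,0,0,0,0,0])

```text
clock: 15.07
ee_pos: [0.554, -0.0941, 0.4152]
eef_rot: [-0.291, 0.948, -0.093, -0.091]
wrist_force: [0.5, 0.3, 0.4]
gripper_width: -0.0
gripper_force: 0.0
```

```bash
cat > lv2.py <<'E'
from h import *
Q[2]=np.radians(3.9);px=np.array([np.cos(Q[2]),np.sin(Q[2]),0]);py=np.array([-px[1],px[0],0])
R=Ro.from_matrix(np.c_[np.cross(py,[0,0,-1]),py,[0,0,-1.]])
go([.5617,-.188,.37],R)
go([.5617,-.188,.3244],R)
s=manip.get_state();print(s["clock"],s["ee_pos"],s["joint_positions"],s["wrist_force"],s["gripper_width"])
E
python3 lv2.py
```

```text
d mm [  7.7 -93.9 -45.2] rot deg [ 11.21 -10.16 -30.1 ]
d mm [  7.7 -93.9 -90.8] rot deg [ 11.21 -10.16 -30.1 ]
15.0667 [ 0.55401932 -0.09411242  0.41515732] [ 0.3042791   0.17049886  0.04357153  0.18550462 -1.62788922 -1.28515015] [0.50198736 0.27222289 0.38713582] -2.101824068791722e-05
```

step_arm(linear=[[1,-20,0],[2,-40,0],[3,-60,0],[3,-80,0],[3,-95,-10],[3,-102,-30],[3,-102,-50],[3,-102,-50]], rotation=[[2,-1.9,-5.5],[4,-3.7,-11],[6,-5.6,-16.5],[8,-7.5,-22],[10,-9.3,-27.5],[11.2,-10.2,-30.1],[11.2,-10.2,-30.1],[11.2,-10.2,-30.1]], gripper=[0,0,0,0,0,0,0,0])

```text
clock: 15.73
ee_pos: [0.5556, -0.1958, 0.3612]
eef_rot: [-0.035, 0.999, 0.0, -0.003]
wrist_force: [-0.8, -0.1, -2.1]
gripper_width: -0.0001
gripper_force: 0.0
```

```bash
python3 lv2.py
```

```text
d mm [6.1 7.8 8.8] rot deg [-0.01 -0.36 -0.1 ]
d mm [  6.1   7.8 -36.8] rot deg [-0.01 -0.36 -0.1 ]
15.7333 [ 0.555592   -0.19576068  0.36124703] [-7.23156835e-03  1.67581442e-01  2.60396784e-02 -1.71843156e-04
 -1.43558326e+00 -1.49365776e+00] [-0.78004389 -0.07876139 -2.0962654 ] -0.000127785488591862
```

step_arm(linear=[[6,8,0],[6,8,-15],[6,8,-30],[6,8,-37],[0,7.5,-46],[-6,7.2,-55],[-12,7,-64],[-18,6.4,-74],[-24,6,-88],[-30,5.6,-101],[-35,5.3,-115],[-39,5,-130]], rotation=[[0,0,0],[0,0,0],[0,0,0],[0,0,0],[0,0,0],[0,0,0],[0,0,0],[0,0,0],[0,0,0],[0,0,0],[0,0,0],[0,0,0]], gripper=[0,0,0,0,0,0,0,0,0,0,0,0])

```text
clock: 16.73
ee_pos: [0.5195, -0.1901, 0.2374]
eef_rot: [-0.037, 0.999, -0.002, 0.001]
wrist_force: [-3.6, -0.3, 8.2]
gripper_width: -0.0003
gripper_force: 3.5
```

```bash
cat > kn.py <<'E'
from h import *
s=manip.get_state();print(s["clock"],(s["ee_pos"]*1e3).round(1),s["wrist_force"].round(1))
O=np.array([.6410,-.1062]);px=np.array([np.cos(.068),np.sin(.068)]);H=np.array([*(O+.032*px-.076*np.array([-px[1],px[0]])),.1788])
p,d=manip.capture("top");b=[]
for a in np.radians(np.arange(-30,50,1)):
    X=H+.2*np.array([-np.cos(a)*px[0],-np.cos(a)*px[1],np.sin(a)])
    n="scene"
    b.append((a,X))
p,d=manip.capture("scene");V=cv2.GaussianBlur(p.max(2),(7,7),0)
r=[]
for a,X in b:
    u,v=proj("scene",X)[0].round().astype(int);r.append((V[v,u],round(float(np.degrees(a)))))
print("scene dark",[x for x in r if x[0]<50],min(r))
E
python3 kn.py
```

```text
16.7333 [ 519.5 -190.1  237.4] [-3.6 -0.3  8.2]
scene dark [(np.uint8(46), 7), (np.uint8(29), 8), (np.uint8(29), 9), (np.uint8(21), 10), (np.uint8(18), 11), (np.uint8(18), 12), (np.uint8(18), 13), (np.uint8(18), 14), (np.uint8(19), 15), (np.uint8(19), 16), (np.uint8(20), 17), (np.uint8(22), 18), (np.uint8(22), 19), (np.uint8(25), 20), (np.uint8(25), 21), (np.uint8(25), 22), (np.uint8(25), 23), (np.uint8(22), 24), (np.uint8(22), 25), (np.uint8(18), 26), (np.uint8(18), 27), (np.uint8(17), 28), (np.uint8(17), 29), (np.uint8(17), 30), (np.uint8(17), 31), (np.uint8(17), 32), (np.uint8(17), 33), (np.uint8(17), 34), (np.uint8(18), 35), (np.uint8(18), 36), (np.uint8(18), 37), (np.uint8(18), 38), (np.uint8(18), 39), (np.uint8(18), 40), (np.uint8(18), 41), (np.uint8(17), 42), (np.uint8(17), 43), (np.uint8(17), 44), (np.uint8(17), 45), (np.uint8(17), 46), (np.uint8(17), 47), (np.uint8(19), 48), (np.uint8(25), 49)] (np.uint8(17), 28)
```

step_arm(linear=[[-2,0,-14],[-3,0,-28],[-2,0,-41],[-1,0,-54],[1,0,-67],[4,0,-78],[8,0.5,-89],[12,1,-101],[12,1,-106],[12,1,-109],[12,1,-109]], rotation=[[0,0,0],[0,0,0],[0,0,0],[0,0,0],[0,0,0],[0,0,0],[0,0,0],[0,0,0],[0,0,0],[0,0,0],[0,0,0]], gripper=[0,0,0,0,0,0,0,0,0,0,0])

```text
clock: 17.75
ee_pos: [0.5318, -0.1891, 0.1279]
eef_rot: [-0.037, 0.999, -0.001, -0.0]
wrist_force: [-4.3, 1.2, 10.4]
gripper_width: 0.0005
gripper_force: 5.3
```

```bash
python3 kn.py | cut -c1-400
```

```text
17.75 [ 531.8 -189.1  127.9] [-4.3  1.2 10.4]
scene dark [(np.uint8(43), -28), (np.uint8(27), -27), (np.uint8(20), -26), (np.uint8(18), -25), (np.uint8(18), -24), (np.uint8(18), -23), (np.uint8(19), -22), (np.uint8(22), -21), (np.uint8(26), -20), (np.uint8(32), -19), (np.uint8(42), -18), (np.uint8(45), -13), (np.uint8(43), -12), (np.uint8(44), -11), (np.uint8(45), -10), (np.uint8(45), -9), (np.uint8(47), -8), (np.uint8(34), 7), (np.uint8(37),
```

step_arm(linear=[[0,0,-2],[0,0,-4],[0,0,-6],[0,0,-6]], rotation=[[0,0,0],[0,0,0],[0,0,0],[0,0,0]], gripper=[0,0,0,0])

```text
clock: 18.18
ee_pos: [0.5325, -0.1893, 0.126]
eef_rot: [-0.038, 0.999, -0.002, 0.001]
wrist_force: [-14.6, 5.4, 40.7]
gripper_width: -0.0
gripper_force: 21.4
```

```bash
python3 kn.py | cut -c1-300
```

```text
18.1833 [ 532.5 -189.3  126. ] [-14.6   5.4  40.7]
scene dark [(np.uint8(39), -28), (np.uint8(25), -27), (np.uint8(20), -26), (np.uint8(19), -25), (np.uint8(18), -24), (np.uint8(19), -23), (np.uint8(21), -22), (np.uint8(24), -21), (np.uint8(29), -20), (np.uint8(36), -19), (np.uint8(46), -18), (np.uint8(46), -14), (np.uint8(42), -13), (np.uint8(43),
```

The force rose to 41 N with no more travel and the knob is at about −24.5°, so the lever is at its stop. Releasing upwards along the arc.

step_arm(linear=[[-5,0,12],[-10,0,36],[-14,0,64],[-15,-1,95],[-10,0,125],[-2,0,155],[8,1,185],[20,1,215],[25,2,245],[25,2,275],[25,2,300],[25,2,300]], rotation=[[0,0,0],[0,0,0],[0,0,0],[0,0,0],[0,0,0],[0,0,0],[0,0,0],[0,0,0],[0,0,0],[0,0,0],[0,0,0],[0,0,0]], gripper=[0,0,0,0,0,0,0,0,0,0,0,0])

```text
clock: 19.28
ee_pos: [0.5572, -0.1873, 0.4272]
eef_rot: [-0.037, 0.999, -0.002, 0.004]
wrist_force: [0.6, 0.9, 0.5]
gripper_width: 0.0002
gripper_force: 0.0
```

step_arm(linear=[[-20,0,10],[-50,0,20],[-85,0,20],[-110,0,20],[-110,0,20],[-110,0,20],[-110,0,20],[-110,0,20],[-110,0,20],[-110,0,20]], rotation=[[0,0,0],[0,0,0],[0,0,0],[0,0,0],[0,0,0],[0,0,0],[0,0,0],[0,0,0],[0,0,0],[0,0,0]], gripper=[0,0,0,0,0,0,0,0,0,0])

```text
clock: 20.12
ee_pos: [0.4459, -0.1869, 0.4392]
eef_rot: [-0.036, 0.999, -0.001, -0.002]
wrist_force: [0.2, -0.4, -1.0]
gripper_width: -0.0
gripper_force: 0.0
```

```bash
python3 m4.py
python3 - <<'E'
from h import *
import fit
print(manip.get_state()["wrist_force"],manip.get_state()["ee_pos"])
for n,c in(("top",(410,225)),("scene",(233,160))):
    p,d=manip.capture(n);np.savez(n+"9.npz",p=p,d=d);u,v=c
    m=np.zeros(p.shape[:2],np.uint8);m[v-9:v+10,u-9:u+10]=(p[v-9:v+10,u-9:u+10].max(2)<60);M=cv2.moments(m,True);print(n,M["m10"]/max(1,M["m00"]),M["m01"]/max(1,M["m00"]),M["m00"])
E
```

```text
up [203.2  203.26 203.38] low [209.82 209.64 209.53 209.49 209.44 209.39 209.38 209.32 209.16 208.91]
low edge yaw 2.8845245116709703
right
  89  65  57  63  73  95 129 138 148 175 188 190 181 146 117 130 147 152
  91  64  57  87  99 123 164 169 165 170 173 174 166 139 107 121 142 152
  95  67  57  89 103 122 154 154 139 135 140 151 138 114  92 112 136 150
  96  69  62  83 101 112 128 131 126 126 147 181 160 117  87 104 131 147
  99  80  85 102 111 115 123 129 122 125 161 212 205 157 107 112 127 143
 105  96 123 153 136 125 132 140 117 114 155 213 225 196 142 136 129 138
 114 107 152 197 159 131 140 156 127 109 133 192 226 213 162 150 129 132
 117 124 182 214 166 133 142 159 142 119 134 191 226 216 163 147 128 128
 114 146 214 223 168 133 134 148 154 146 168 214 227 208 161 145 144 131
 109 161 221 222 166 135 130 135 153 183 211 226 222 194 162 146 162 134
 102 156 198 195 152 138 129 127 154 206 220 217 202 186 167 140 157 128
  92 104 119 117 125 143 124 116 138 180 183 172 178 182 171 138 134 121
left
 213 214 213 213 213 200 155 121  81  71  77  78  79  78  75  66  68  84 102 11
[... 610 characters left out ...]
86 168 168 170 172 163
 186 199 228 240 241 240 240 240 240 240 240 237 230 227 224 208 164 147 151 157 163 156
 159 169 216 228 225 221 219 218 218 218 218 213 196 177 156 133 102  92 105 123 133 133
 123 134 175 182 166 150 142 139 133 124 123 120 111 101  87  73  60  61  84 112 120 121
 104 104 119 121 112 104  98  94  81  64  58  60  61  61  58  56  54  56  76 102 108 108
  92  86  86  86  85  85  84  79  72  62  55  54  55  55  57  58  58  60  69  81  82  81
[410.3048780487805, 225.1341463414634] 82.0 [232.76100628930817, 160.44654088050314] 159.0
[ 0.27867336  0.74950791 -0.21502689] [ 0.44570929 -0.18696541  0.43930957]
top 0.0 0.0 0.0
scene 232.95804195804195 160.98601398601397 143.0
```

Run:
```python
from h import *
Q[:]=.641,-.1062,np.radians(3.9)
a=np.linspace(0,6.28,90)
def pr(x,y,z): return proj("top",[P2W(x,y,z)])[0].round(2)
ring=proj("top",[P2W(15*np.cos(t),-75+15*np.sin(t),78) for t in a]);hole=proj("top",[P2W(7*np.cos(t),-75+7*np.sin(t),78) for t in a])
print("ring u",ring[:,0].min(),ring[:,0].max(),"v",ring[:,1].min(),ring[:,1].max(),"hole v",hole[:,1].min(),hole[:,1].max(),hole[:,0].min(),hole[:,0].max())
for y in(55,70): print("back edge",pr(10,y,78),"front top",pr(-10,y,78),"front bottom",pr(-10,y,72))
print("plain end",pr(0,90,78),"stop face top",pr(0,-91,87),pr(-20,-91,87))
p=np.load("top9.npz")["p"];
c=cv2.cvtColor(p,cv2.COLOR_RGB2HSV)
q=np.load("scene9.npz")["p"];print(proj("scene",[P2W(10,70,78),P2W(-10,70,78),P2W(0,90,78)]).round(1))
o=np.hstack([cv2.resize(p[188:216,334:404],(800,320),interpolation=cv2.INTER_CUBIC)])
o2=cv2.resize(q[235:270,230:300],(800,280)[:1]+(280,),interpolation=cv2.INTER_CUBIC)
cv2.imwrite("pics/last.png",np.vstack([o,o2])[...,::-1])
```

```text
ring u 388.5993346005164 398.4354873157287 v 196.25113287479064 205.9111774726029 hole v 198.82248076680034 203.3305069946819 391.2215589714947 395.8117162139722
back edge [350.83 201.94] front top [351.5  208.35] front bottom [351.41 208.69]
back edge [345.95 202.41] front top [346.61 208.82] front bottom [346.54 209.16]
plain end [339.77 206.24] stop face top [399.13 200.01] [399.87 206.47]
[[269.9 283.9]
 [274.3 277.4]
 [279.3 284.3]]
```

View pics/last.png

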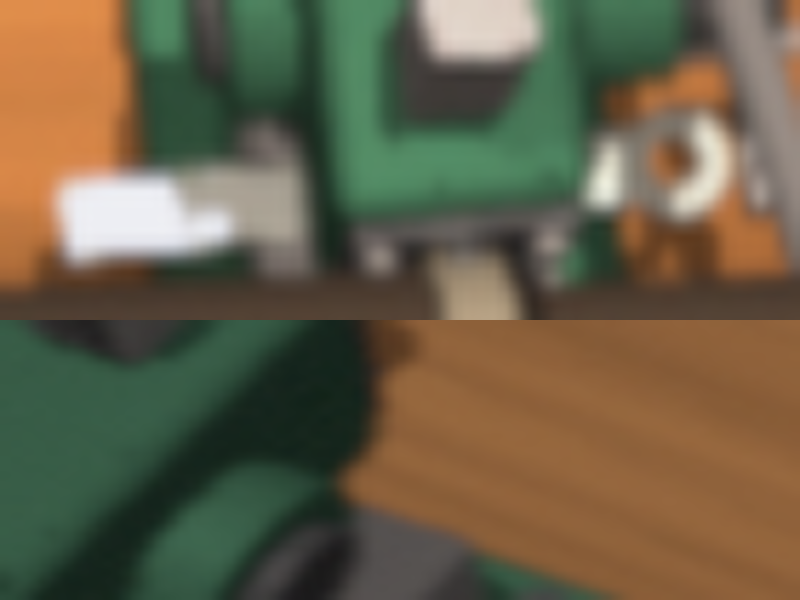

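Run:
```python
import numpy as np
p=np.load("top9.npz")["p"].astype(int)
for n,ch in(("blue",p[...,2]),("red",p[...,0])):
    print(n);print("\n".join("".join("%4d"%x for x in r) for r in ch[195:212,393:405]))
print("left");print("\n".join("".join("%4d"%x for x in r) for r in p[202:210,334:344,2]))
```

```text
blue
  61  64  64  63  67  88 113 128 132 120  88  69
  65  64  65  60  58  76 105 124 132 126 100  74
  79  84  94  71  50  66  96 120 130 130 114  81
 104 121 149 119  71  62  90 114 128 131 120  88
 102 139 188 170 112  76  96 111 124 133 126 100
  75 127 192 198 149 103 118 114 120 131 131 114
  48  95 167 202 168 118 129 114 116 128 132 120
  51  91 163 202 171 116 122 112 112 124 131 125
  92 135 187 203 161 107 116 126 114 121 131 130
 149 183 205 189 132  87 112 141 117 116 128 132
 182 197 189 149  95  70  97 133 109 109 125 132
 158 157 129  94  69  61  71  90  83 100 120 131
  88  83  64  57  59  60  60  62  68  91 114 129
  37  36  36  43  55  60  59  59  62  81 107 125
  35  32  33  39  54  58  58  58  59  72  99 120
  39  33  32  39  52  57  58  57  57  66  90 113
  42  36  34  40  51  54  54  54  53  59  75  94
red
 175 188 190 181 146 117 130 147 152 152 168 190
 170 172 174 166 139 107 121 142 152 152 160 184
 134 140 151 137 113  91 111 137 150 151 155 175
 126 146 181 159 118  87 104 131 147 152 152 165
 125 161 212 204 157 107 111 127 142 152 152 160
 114 155 213 
[... 207 characters left out ...]
 146 162 134 132 147 152
 207 220 218 202 186 168 140 158 128 125 143 152
 180 183 171 178 182 171 138 134 121 121 138 150
 122 123 126 156 176 176 162 156 146 125 132 147
  99  98 104 130 167 178 176 174 162 129 127 143
 104  96  97 119 161 175 176 176 167 134 123 138
 114  96  95 115 157 170 172 171 164 140 119 129
 114  93  89 106 141 151 152 150 147 134 108 111
left
  72  72  72  72  73  80  87  91  97  95
  72  71  72  72  83 115 141 154 167 171
  71  70  70  72 101 165 207 222 230 234
  69  70  69  73 115 194 233 240 242 242
  66  66  66  69 109 190 235 242 243 243
  64  64  64  65  94 170 232 242 243 243
  62  63  62  63  81 154 228 240 240 240
  60  61  59  55  65 133 216 228 224 221
```

The last picture shows the strap on the anvil under the head with its eye ring (735,165) against the end stop (757,190). The lever is back at rest, with the knob at scene (233,161) as at the start. Handing in.

```bash
python3 -c "
from cell import manip
print(manip.job_done())"
```

```text
the job is handed in; nothing more can be done
None
```

The strap lies flat on the anvil, its edge at the fence and its eye at the stop to within about 1 mm by camera; the lever went fully down to its stop and sprang back, and I handed the job in at about 20 s.

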